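# Load a scent cassette onto its pinned dock

## Task

Push the spring slide on top of the storage sleeve to eject the scent cassette, draw the cassette out by its end and lay it flat on the bare windowsill, letting go of it. Then pick it up again by its bar handle and gently seat it fully down on the two pins of the ceramic dock, either way round, and let go. Leave the other toiletries where they are, and do not drop or bang the cassette into the dock.

Things in the scene. Friction and masses are not known exactly. Their poses are not given: they have to be found in the camera images.
- cassette: Scent cassette, loose, grey, 140 g: plate 56 (its x) by 130 (y) by 18 mm, two 13 mm through holes 45 mm either side of centre along y; on top in the middle a bar handle 14 mm thick (x), 44 long (y), up to 42 mm above the underside. Origin: centre of underside. Starts inside the sleeve, y along the sleeve's y, front end within 5 mm of the mouth. Both ways round are alike.
- holder: Storage sleeve, fixed, white with a clear roof: 72 (x) by 150 (y) by 58 mm high. Origin: centre of underside, z up. Open only at its -y end, the mouth (y = -75 mm), 62 mm wide; the cassette comes out along -y. Its floor, on which the cassette lies, is 8 mm above the sill. Left or right of the dock; the sill on the -y side of both is bare.
- ejector (a joint): Ejector slide of the sleeve: 0 at rest, up to 0.055 m (end stop) as it is pushed along the sleeve's -y towards the mouth. Its spring resists with 2.5 N at first, 7 N at the end, and returns it when let go; the cassette stays where it was pushed. A full stroke leaves about 50 mm of the cassette sticking out.
- ejector_tab (a point): Centre of the slide's steel thumb tab above the roof; it moves with the slide. 40 mm wide (sleeve x), 10 thick (y), from 62 to 92 mm above the sill. At rest 61 mm towards +y from the sleeve's centre; it is pushed on its +y face.
- dock: Dock, fixed, white ceramic tray 158 (its x) by 84 mm (y): seat 12 mm above the sill, rim up to 26 mm above the sill, leaving 9 mm round the seated cassette, too little for fingers. Two steel pins, 10 mm diameter, tapered tips, 22 mm tall above the seat, 45 mm either side of centre along x. Origin: centre of underside.
- dock_seat (a point): Centre of the dock's seat, midway between the pins, 12 mm above the sill; axes as the dock's. The seated cassette's origin lies here, its y along the dock's x.
- tumbler: Bystander: green glass tumbler, 72 mm across, 100 mm tall; origin at the centre of its foot.
- pot: Bystander: round white ceramic pot with lid, 94 mm across, 84 mm tall; origin at the centre of its foot.
- comb: Bystander: black comb, 180 by 33 mm, 6 mm high; origin under its middle, x along its length.
- clip: Bystander: aluminium hair clip, 75 by 18 mm, 12 mm high; origin under its middle, x along its length.
- soap: Bystander: amber soap bottle, 64 mm across, 130 mm tall; origin at the centre of its foot.

How it is judged:
By the outcome, as a careful person would: the job done as asked, in the order asked, and still so for the second after the job is handed in, with the robot touching nothing.
It also fails if it takes over 72 s, if anything falls off the work surface, if the arm or the gripper's body presses on something with over 40 N, if the wrist force passes 120 N, or if a joint passes its speed limit or range.

## Robot

A 6-joint arm with a two-finger parallel gripper is mounted at the origin on the work surface. World frame = base frame: x ahead of the robot, y to its left, z up, the work surface at z = 0. Lengths are in m, angles in rad, forces in N, time in s.
With the tool pointing down it reaches from about 0.325 to 0.9 m from the base axis. Payload 3.5 kg.
Tool frame: the origin (TCP) lies midway between the tips of the shut fingers; the grasp point (between the pads) lies 19 mm behind it; z points along the fingers, y is the direction in which the jaws open and shut (so a half turn about z gives the same grasp; the last joint's range is limited). The gripper opens to 85 mm and grips with 20 to 120 N. Pads are 22 mm wide; open, the fingers measure 114 mm over their backs; the gripper's body (76 mm by 85 mm) begins 54 mm behind the grasp point. The pads swing forward as they close: fully open they stand 13 mm farther back than shut.
Start: joints at [1.034, 0.276, -0.026, 1.268, 0, 1.467], TCP at [0.263, 0.567, 0.231] pointing down, gripper open.
Joint ranges: [-3.12, 3.12], [-0.85, 1.88], [-1.08, 1.24], [-1.95, 2.15], [-1.57, 1.53], [-3.14, 3.14]. Speed limits (rad/s): [2.57, 2.57, 3.14, 3.14, 3.14, 3.14].

## Interface

Orientations are given as a 3x3 rotation matrix whose columns are the frame's x, y, z axes.
In Python, from workcell import manip, eyes, ticket, look_for, tip_of gives the robot as it stands.
- The arm moves only by the tool arm_command, never from a script. Its argument "steps" is a list of rows, each an object of numbers: "dx", "dy", "dz": the shift along the world's x, y, z in cm; "rx", "ry", "rz": the turn, a rotation vector about the world's x, y, z in degrees; "gripper": the finger opening in cm, from 0 to 8.54. A call has 1 to 12 rows; each row shifts and turns the pose as measured when the row begins; what a row does not reach is not made up. A row lasts 1/12 s, in which the tool goes at most 41.7 mm and 7.16 degrees, less where a joint would pass 70% of its speed; a pose out of reach is approached as far as the arm can. A call is refused whole if a number of a shift passes 4.17 or a number of a turn 7.16, either way. A call with a gripper value outside its range is refused whole. The fingers move at their own pace and stop on an object; "newtons" is the grip in N (left out, the last holds). Time passes only in rows, so rows that do not move let the fingers close. It gives the time, the measured TCP pose, the force and the opening at its end, in the units of the state.
- manip.read_state(): the state, without advancing time (a new reading comes with each control period).
- eyes.read_camera(name): name is "side" or "top"; returns a dict with "pixels" (480x640x3 uint8, blue, green, red), "range_z" (480x640 float32, m along the optical axis (not along the pixel's ray), 0 where there is no reading), "mtx" (3x3 intrinsics, pixels), "k1" (the pictures are not rectified: a ray, as slopes to the right and down, at radius r is drawn at 1 + k1 r^2 times it, then the intrinsics apply), "world_to_cam" (4x4, takes a point from world to camera coordinates). Camera axes: x right, y down, z forward; pixel columns grow to the right and rows downward; lengths in m; the calibration is good to about 2 mm. A picture is of the moment at which its call begins.
- ticket.hand_in(): hands the job in, once; it reports no verdict.
Trained networks look in a picture, given as the dict that the camera call returned (one of the last four; its "shot" number tells which), for a name from the list of things; names that differ only in an ending like _2 or _b are one class to them, and where a whole thing is asked for, a point or a joint stands for the part that bears it (a point fixed in the world has none). Each returns a list of dicts, best first, with "score" (0 to 1); they miss things now and then, are a little off and sometimes report something else, mostly with a low value. They report only what shows in the picture. A call takes as long as a camera call.
- look_for(picture, query): "location" ([column, row] in pixels, amid what is visible of it).
- tip_of(picture, query): "location" ([column, row] in pixels: a listed point, or the origin of a listed thing).
The state is a dict: "time": time; "q": joint angles; "dq": joint speeds; "joint_torque": joint torques, N m; "ee_pos": TCP position; "eef_rot": TCP orientation; "contact_force": force on the tool from outside, world axes, zero at the start; "torque": the same for the moment, N m; "gripper_width": finger opening in m.
Only numpy, scipy, OpenCV 4.12 (cv2) and the standard library are available. Lean on these libraries where they do the work, as an engineer would, in place of code of your own. Each camera call takes 0.05 s, during which the arm holds its last target.

## Working session

There is one attempt and no reset: what is moved stays moved. The work goes in short steps, Python scripts to look and compute and a tool call to move; the robot and the scene stay as the last step left them, time stands still between calls to the robot, and variables do not carry over. Pictures are saved under pics/ and viewed, and the job is handed in when it is done.

Besides the shell and the picture viewer there is one more tool, called after ">>>" as name(argument=value, ...), one argument or row to a line, values as JSON. arm_command: Moves the arm, as the interface text tells. Its arguments: {"type":"object","properties":{"steps":{"type":"array","items":{"type":"object","properties":{"dx":{"type":"number"},"dy":{"type":"number"},"dz":{"type":"number"},"rx":{"type":"number"},"ry":{"type":"number"},"rz":{"type":"number"},"gripper":{"type":"number"}}}},"newtons":{"type":"number"}},"required":["steps"]}

```bash
mkdir -p pics; cat > h.py <<'E'
import numpy as np, cv2
from workcell import manip, eyes, ticket, look_for, tip_of
def px2w(p,uv,z=None,depth=None):
    K=p['mtx'];k1=p['k1'];T=np.array(p['world_to_cam'])
    d=np.array([(uv[0]-K[0][2])/K[0][0],(uv[1]-K[1][2])/K[1][1]])
    s=d.copy()
    for _ in range(30): s=d/(1+k1*(s@s))
    r=np.array([s[0],s[1],1.]);R=T[:3,:3];t=T[:3,3]
    c=-R.T@t; w=R.T@r
    if z is not None: return c+w*(z-c[2])/w[2]
    return c+w*depth
def cloud(p):
    K=p['mtx'];k1=p['k1'];T=np.array(p['world_to_cam']);Z=p['range_z']
    v,u=np.mgrid[0:480,0:640]
    d=np.stack([(u-K[0][2])/K[0][0],(v-K[1][2])/K[1][1]],-1);s=d.copy()
    for _ in range(30): s=d/(1+k1*(s**2).sum(-1,keepdims=True))
    P=np.concatenate([s,np.ones(s.shape[:2]+(1,))],-1)*Z[...,None]
    W=(P-T[:3,3])@T[:3,:3]; W[Z<=0]=np.nan
    return W
def w2px(p,X):
    K=p['mtx'];T=np.array(p['world_to_cam']);c=T[:3,:3]@np.array(X)+T[:3,3]
    s=c[:2]/c[2];s=s*(1+p['k1']*(s@s));return np.array([K[0][0]*s[0]+K[0][2],K[1][1]*s[1]+K[1][2]])
E
python3 - <<'E'
from h import *
s=manip.read_state();print({k:np.round(s[k],3).tolist() for k in s})
for n in ['top','side']:
    p=eyes.read_camera(n);cv2.imwrite(f'pics/{n}0.png',p['pixels'])
    T=np.array(p['world_to_cam']);print(n,'cam',-T[:3,:3].T@T[:3,3],p['k1'],p['mtx'])
    W=cloud(p);np.save(f'{n}0.npy',W)
    for q in ['holder','cassette','ejector_tab','dock','dock_seat','tumbler','pot','comb','clip','soap']:
        for f in (look_for,tip_of):
            r=f(p,q)
            for o in r[:2]:
                u=o['location'];w=W[int(u[1]),int(u[0])]
                print(q,f.__name__,np.round(u),round(o['score'],2),np.round(w,3))
E
```

```text
{'time': 0.0, 'q': [1.034, 0.277, -0.028, 1.268, 0.0, 1.467], 'dq': [0.001, 0.001, 0.001, 0.002, -0.0, 0.0], 'joint_torque': [0.0, -44.551, 29.52, 0.017, -0.0, -0.0], 'ee_pos': [0.262, 0.566, 0.23], 'eef_rot': [[-0.907, 0.42, -0.001], [0.42, 0.907, -0.002], [0.0, -0.002, -1.0]], 'contact_force': [0.393, 0.042, -0.724], 'torque': [-0.017, 0.002, -0.008], 'gripper_width': 0.085}
top cam [0.4706766  0.02806616 0.9868835 ] 0.0002813262935275799 [[454.62015748   0.         322.02218655]
 [  0.         454.62015748 238.51189163]
 [  0.           0.           1.        ]]
holder call [385. 296.] 0.63 [ 0.508 -0.106  0.05 ]
holder call [380. 294.] 0.85 [ 0.512 -0.094  0.048]
holder call [354. 290.] 0.26 [ 0.519 -0.04   0.065]
cassette call [371. 295.] 0.72 [ 0.513 -0.08   0.026]
cassette call [387. 296.] 0.73 [ 0.51 -0.11  0.05]
cassette call [455. 201.] 0.67 [ 0.706 -0.251  0.065]
ejector_tab call [356. 290.] 0.68 [ 0.518 -0.042  0.09 ]
ejector_tab call [376. 296.] 0.67 [ 0.511 -0.091  0.024]
ejector_tab call [356. 293.] 0.66 [ 0.514 -0.042  0.089]
dock call [222. 296.] 0.72 [0.506 0.238 0.
[... 1585 characters left out ...]
  0.013]
dock_seat call [219. 245.] 0.66 [0.506 0.243 0.012]
dock_seat call [316. 272.] 0.62 [ 0.503 -0.047  0.084]
tumbler call [336. 215.] 0.75 [0.676 0.073 0.082]
tumbler call [335. 239.] 0.59 [0.679 0.08  0.02 ]
pot call [512. 296.] 0.97 [ 0.69  -0.295  0.067]
pot call [510. 316.] 0.57 [ 0.688 -0.299  0.033]
comb call [403. 279.] 0.59 [ 0.678 -0.095  0.007]
comb call [318. 273.] 0.43 [ 0.509 -0.048  0.082]
comb call [397. 284.] 0.55 [ 0.66  -0.098  0.006]
clip call [294. 227.] 0.49 [0.67  0.201 0.005]
clip call [294. 227.] 0.75 [0.667 0.196 0.011]
soap call [245. 176.] 0.6 [0.682 0.384 0.068]
soap call [339. 310.] 0.56 [ 0.483 -0.118  0.059]
soap call [247. 194.] 0.66 [0.685 0.384 0.02 ]
```

View pics/top0.png

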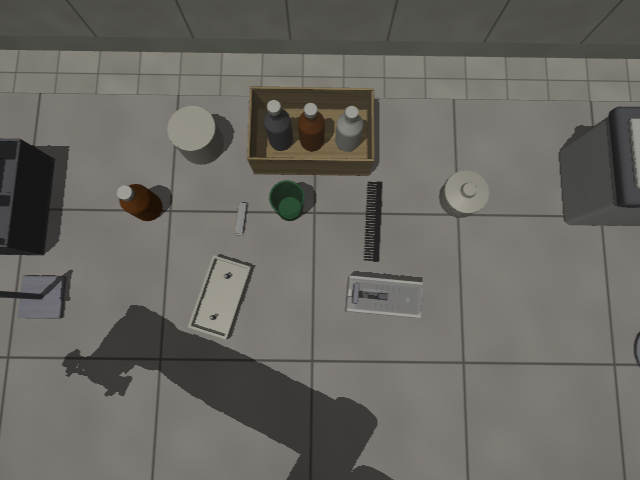

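View pics/side0.png

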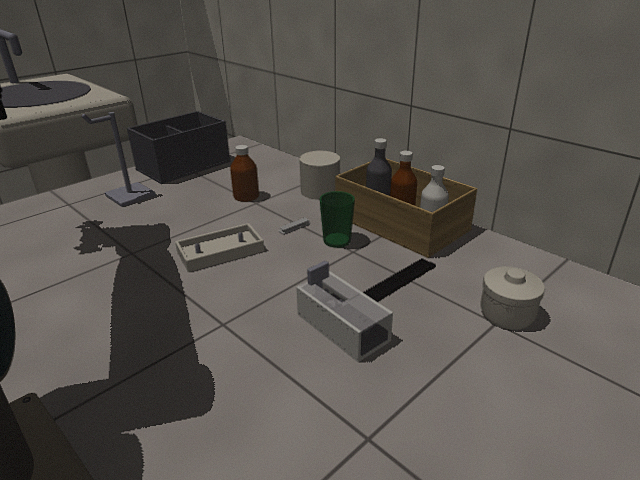

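```bash
python3 - <<'E'
from h import *
W=np.load('top0.npy')
P=W.reshape(-1,3);P=P[~np.isnan(P[:,0])]
def rect(m,n):
    q=P[m];r=cv2.minAreaRect((q[:,:2]*1000).astype(np.float32));print(n,len(q),r,np.round(q.mean(0),4))
x,y,z=P.T
hb=(x>.4)&(x<.62)&(y>-.22)&(y<0)
rect(hb&(z>.078)&(z<.1),'tab')
rect(hb&(z>.042),'holder')
rect(hb&(z>.045)&(z<.07),'roof')
rect(hb&(z>.02)&(z<.045),'inside')
db=(x>.4)&(x<.6)&(y>.13)&(y<.34)
rect(db&(z>.006)&(z<.04),'dock')
rect(db&(z>.02)&(z<.04),'dockrim')
for n in ['top','side']:
    W=np.load(n+'0.npy');z=W[...,2];m=(W[...,0]>.4)&(W[...,0]<.63)&(abs(W[...,1])<.4)
    print(n,'table z',np.nanmedian(z[m&(z<.006)]))
E
```

```text
tab 112 ((512.6712646484375, -44.09805679321289), (10.02615737915039, 37.78325653076172), 85.62134552001953) [ 0.5127 -0.0438  0.0903]
holder 2496 ((507.7472229003906, -105.26658630371094), (150.67462158203125, 72.17253875732422), 85.34029388427734) [ 0.5072 -0.1065  0.0584]
roof 2371 ((507.7583923339844, -105.2669448852539), (150.68618774414062, 72.16524505615234), 85.32731628417969) [ 0.507  -0.1098  0.0569]
inside 157 ((507.659912109375, -101.075439453125), (142.2144775390625, 71.32059478759766), 85.32173919677734) [ 0.5094 -0.0692  0.0274]
dock 3146 ((504.52020263671875, 237.41067504882812), (85.46427917480469, 158.045654296875), 73.34603118896484) [0.5034 0.2383 0.0143]
dockrim 662 ((504.5335388183594, 237.45521545410156), (85.45600128173828, 158.01287841796875), 73.39712524414062) [0.5026 0.2377 0.0252]
top table z -0.0008448518843968023
side table z 0.0005914679911029341
```

Top view: the sleeve is at about px (385,296) with its mouth to the right (world -y) and the tab at (356,291). The dock is at (221,296), and the sill below both is bare. I have the sleeve at (0.508,-0.105), y axis at 85.3°, and the dock at (0.5045,0.2374), long axis at -16.65°.

Next: gripper closed, move behind the tab.

>>> arm_command(
  steps=[
    {"dx": 1.6,"dy": -3.6,"rz": -5.8,"gripper": 0},
    {"dx": 1.6,"dy": -3.6,"rz": -5.8},
    {"dx": 1.6,"dy": -3.6,"rz": -5.8},
    {"dx": 1.6,"dy": -3.6,"rz": -5.8},
    {"dx": 1.6,"dy": -3.6,"rz": -5.8},
    {"dx": 1.6,"dy": -3.6,"rz": -5.8},
    {"dx": 1.6,"dy": -3.6,"rz": -5.8},
    {"dx": 1.6,"dy": -3.6,"rz": -5.8},
    {"dx": 1.6,"dy": -3.6,"rz": -5.8},
    {"dx": 1.6,"dy": -3.6,"rz": -5.8},
    {"dx": 1.6,"dy": -3.6,"rz": -5.8},
    {"dx": 1.6,"dy": -3.6,"rz": -5.8},
  ],
  newtons=40,
)

```text
invalid input at $.steps[0]: expected keys dx, dy, dz, rx, ry, rz, gripper
```

>>> arm_command(
  steps=[
    {"dx": 1.6,"dy": -3.6,"dz": 0,"rx": 0,"ry": 0,"rz": -5.8,"gripper": 0},
    {"dx": 1.6,"dy": -3.6,"dz": 0,"rx": 0,"ry": 0,"rz": -5.8,"gripper": 0},
    {"dx": 1.6,"dy": -3.6,"dz": 0,"rx": 0,"ry": 0,"rz": -5.8,"gripper": 0},
    {"dx": 1.6,"dy": -3.6,"dz": 0,"rx": 0,"ry": 0,"rz": -5.8,"gripper": 0},
    {"dx": 1.6,"dy": -3.6,"dz": 0,"rx": 0,"ry": 0,"rz": -5.8,"gripper": 0},
    {"dx": 1.6,"dy": -3.6,"dz": 0,"rx": 0,"ry": 0,"rz": -5.8,"gripper": 0},
    {"dx": 1.6,"dy": -3.6,"dz": 0,"rx": 0,"ry": 0,"rz": -5.8,"gripper": 0},
    {"dx": 1.6,"dy": -3.6,"dz": 0,"rx": 0,"ry": 0,"rz": -5.8,"gripper": 0},
    {"dx": 1.6,"dy": -3.6,"dz": 0,"rx": 0,"ry": 0,"rz": -5.8,"gripper": 0},
    {"dx": 1.6,"dy": -3.6,"dz": 0,"rx": 0,"ry": 0,"rz": -5.8,"gripper": 0},
    {"dx": 1.6,"dy": -3.6,"dz": 0,"rx": 0,"ry": 0,"rz": -5.8,"gripper": 0},
    {"dx": 1.6,"dy": -3.6,"dz": 0,"rx": 0,"ry": 0,"rz": -5.8,"gripper": 0},
  ],
  newtons=40,
)

```text
time: 3.1
ee_pos: [0.4571, 0.1243, 0.2329]
eef_rot: [[0.12, 0.993, 0.012], [0.993, -0.12, 0.002], [0.003, 0.012, -1.0]]
contact_force: [0.2, 0.6, -0.7]
gripper_width: -0.0004
```

>>> arm_command(
  steps=[
    {"dx": 1.5,"dy": -3.1,"dz": 0,"rx": -0.1,"ry": 0.7,"rz": 2.2,"gripper": 0},
    {"dx": 1.5,"dy": -3.1,"dz": 0,"rx": 0,"ry": 0,"rz": 0,"gripper": 0},
    {"dx": 1.5,"dy": -3.1,"dz": 0,"rx": 0,"ry": 0,"rz": 0,"gripper": 0},
    {"dx": 1.4,"dy": -3.1,"dz": 0,"rx": 0,"ry": 0,"rz": 0,"gripper": 0},
    {"dx": 0,"dy": 0,"dz": -3.5,"rx": 0,"ry": 0,"rz": 0,"gripper": 0},
    {"dx": 0,"dy": 0,"dz": -3.5,"rx": 0,"ry": 0,"rz": 0,"gripper": 0},
    {"dx": 0,"dy": 0,"dz": -3.5,"rx": 0,"ry": 0,"rz": 0,"gripper": 0},
    {"dx": 0,"dy": 0,"dz": -3,"rx": 0,"ry": 0,"rz": 0,"gripper": 0},
    {"dx": 0,"dy": 0,"dz": -1.5,"rx": 0,"ry": 0,"rz": 0,"gripper": 0},
    {"dx": 0,"dy": 0,"dz": 0,"rx": 0,"ry": 0,"rz": 0,"gripper": 0},
  ],
)

```text
time: 3.93
ee_pos: [0.5264, -0.0185, 0.0839]
eef_rot: [[0.1, 0.995, 0.02], [0.995, -0.1, -0.005], [-0.003, 0.02, -1.0]]
contact_force: [-1.5, -0.5, -0.1]
gripper_width: 0.0001
```

```bash
python3 - <<'E'
from h import *
s=manip.read_state();print({k:np.round(s[k],4).tolist() for k in ['time','ee_pos','eef_rot','contact_force']})
p=eyes.read_camera('side');cv2.imwrite('pics/s1.png',p['pixels'])
E
```

```text
{'time': 3.9333, 'ee_pos': [0.5264, -0.0185, 0.0839], 'eef_rot': [[0.1005, 0.9947, 0.0196], [0.9949, -0.1004, -0.0051], [-0.0031, 0.02, -0.9998]], 'contact_force': [-1.4509, -0.5392, -0.1383]}
```

View pics/s1.png

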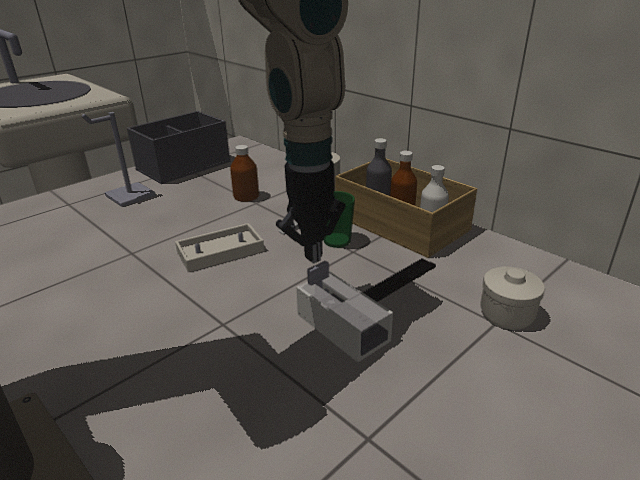

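The closed fingers stand behind the tab (tip px (313,258), tab (317,270)), 11 mm off laterally. Correcting that before pushing.

>>> arm_command(
  steps=[
    {"dx": -1.15,"dy": 0.1,"dz": -1.1,"rx": 0.3,"ry": 1.1,"rz": 1.1,"gripper": 0},
    {"dx": 0,"dy": 0,"dz": 0,"rx": 0,"ry": 0,"rz": 0,"gripper": 0},
    {"dx": 0,"dy": 0,"dz": 0,"rx": 0,"ry": 0,"rz": 0,"gripper": 0},
  ],
)

```text
time: 4.23
ee_pos: [0.5171, -0.0176, 0.0765]
eef_rot: [[0.079, 0.997, 0.005], [0.997, -0.079, -0.0], [0.0, 0.005, -1.0]]
contact_force: [0.8, -0.2, 1.7]
gripper_width: 0.0001
```

>>> arm_command(
  steps=[
    {"dx": -0.2,"dy": -0.8,"dz": -0.2,"rx": 0,"ry": 0.2,"rz": 0,"gripper": 0},
    {"dx": -0.1,"dy": -0.8,"dz": 0,"rx": 0,"ry": 0,"rz": 0,"gripper": 0},
    {"dx": -0.07,"dy": -0.8,"dz": 0,"rx": 0,"ry": 0,"rz": 0,"gripper": 0},
    {"dx": -0.07,"dy": -0.8,"dz": 0,"rx": 0,"ry": 0,"rz": 0,"gripper": 0},
    {"dx": -0.07,"dy": -0.8,"dz": 0,"rx": 0,"ry": 0,"rz": 0,"gripper": 0},
    {"dx": -0.07,"dy": -0.8,"dz": 0,"rx": 0,"ry": 0,"rz": 0,"gripper": 0},
    {"dx": 0,"dy": 0,"dz": 0,"rx": 0,"ry": 0,"rz": 0,"gripper": 0},
  ],
)

```text
time: 4.82
ee_pos: [0.5128, -0.0632, 0.0768]
eef_rot: [[0.074, 0.997, 0.009], [0.997, -0.074, 0.019], [0.019, 0.007, -1.0]]
contact_force: [0.6, 5.1, -2.7]
gripper_width: -0.0004
```

>>> arm_command(
  steps=[
    {"dx": -0.05,"dy": -0.6,"dz": -0.1,"rx": -0.5,"ry": 0.3,"rz": -0.3,"gripper": 0},
    {"dx": -0.05,"dy": -0.6,"dz": 0,"rx": 0,"ry": 0,"rz": 0,"gripper": 0},
    {"dx": -0.05,"dy": -0.6,"dz": 0,"rx": 0,"ry": 0,"rz": 0,"gripper": 0},
    {"dx": -0.02,"dy": -0.3,"dz": 0,"rx": 0,"ry": 0,"rz": 0,"gripper": 0},
    {"dx": 0,"dy": -0.2,"dz": 0,"rx": 0,"ry": 0,"rz": 0,"gripper": 0},
  ],
)

```text
time: 5.23
ee_pos: [0.5114, -0.0812, 0.0767]
eef_rot: [[0.078, 0.997, 0.007], [0.997, -0.078, 0.03], [0.03, 0.005, -1.0]]
contact_force: [1.5, 8.0, -0.7]
gripper_width: -0.0002
```

>>> arm_command(
  steps=[
    {"dx": 0,"dy": -0.5,"dz": 0,"rx": 0,"ry": 0,"rz": 0,"gripper": 0},
    {"dx": 0,"dy": -0.5,"dz": 0,"rx": 0,"ry": 0,"rz": 0,"gripper": 0},
    {"dx": 0,"dy": -0.4,"dz": 0,"rx": 0,"ry": 0,"rz": 0,"gripper": 0},
  ],
)

```text
time: 5.48
ee_pos: [0.5113, -0.0824, 0.0772]
eef_rot: [[0.072, 0.997, 0.011], [0.995, -0.073, 0.065], [0.066, 0.006, -0.998]]
contact_force: [1.5, 13.3, -0.3]
gripper_width: -0.0
```

```bash
python3 - <<'E'
from h import *
p=eyes.read_camera('side');cv2.imwrite('pics/s2.png',cv2.resize(p['pixels'][200:400,220:480],None,fx=3,fy=3))
E
```

```text
(no output)
```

View pics/s2.png

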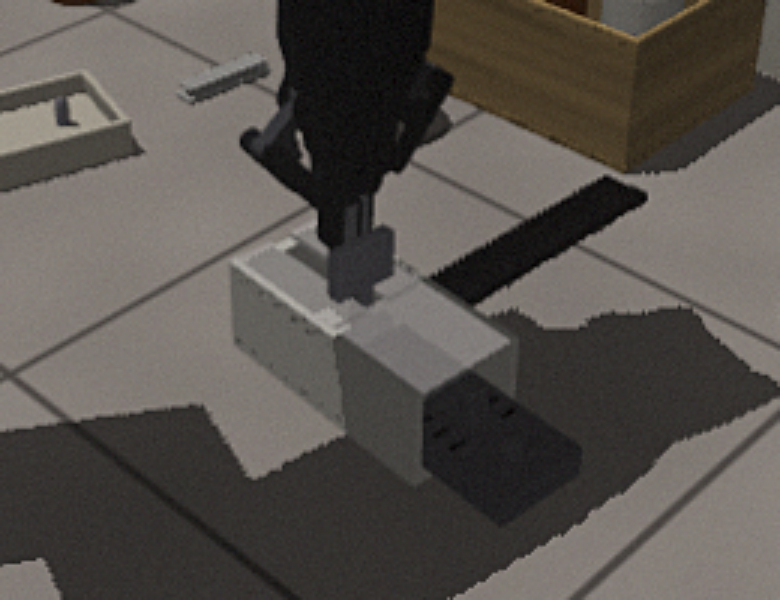

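The slide is at its end stop: force jumped to 13 N with no further motion. In the crop the grey cassette sticks out of the mouth at about (500,450). Backing off with the slide, then up and over.

>>> arm_command(
  steps=[
    {"dx": 0.1,"dy": 1.5,"dz": 0,"rx": -3,"ry": 0.5,"rz": 0,"gripper": 0},
    {"dx": 0.1,"dy": 1.6,"dz": 0,"rx": -1,"ry": 0,"rz": 0,"gripper": 0},
    {"dx": 0.1,"dy": 1.6,"dz": 0,"rx": 0,"ry": 0,"rz": 0,"gripper": 0},
    {"dx": 0.1,"dy": 1.6,"dz": 0,"rx": 0,"ry": 0,"rz": 0,"gripper": 0},
    {"dx": 0.1,"dy": 1.6,"dz": 0,"rx": 0,"ry": 0,"rz": 0,"gripper": 0},
    {"dx": 0.1,"dy": 1.2,"dz": 1,"rx": 0,"ry": 0,"rz": 0,"gripper": 0},
    {"dx": 0,"dy": 0,"dz": 3,"rx": 0,"ry": 0,"rz": 0,"gripper": 0},
    {"dx": 0,"dy": 0,"dz": 3,"rx": 0,"ry": 0,"rz": 0,"gripper": 0},
    {"dx": 0,"dy": 0,"dz": 3,"rx": 0,"ry": 0,"rz": 0,"gripper": 0},
    {"dx": 0,"dy": -2,"dz": 1,"rx": 0,"ry": 0,"rz": 0,"gripper": 8.5},
    {"dx": 0,"dy": -4,"dz": 0,"rx": 0,"ry": 0,"rz": 0,"gripper": 8.5},
    {"dx": 0,"dy": -4,"dz": 0,"rx": 0,"ry": 0,"rz": 0,"gripper": 8.5},
  ],
)

```text
time: 6.53
ee_pos: [0.52, -0.0927, 0.2021]
eef_rot: [[0.067, 0.998, 0.012], [0.998, -0.066, -0.023], [-0.022, 0.014, -1.0]]
contact_force: [0.2, -0.2, -0.5]
gripper_width: 0.0358
```

```bash
python3 - <<'E'
from h import *
p=eyes.read_camera('side');cv2.imwrite('pics/s3.png',cv2.resize(p['pixels'][200:400,220:480],None,fx=3,fy=3))
W=cloud(p);P=W.reshape(-1,3);P=P[~np.isnan(P[:,0])]
c=np.array([.5077,-.1053]);ey=np.array([.0814,.9967]);ex=np.array([.9967,-.0814])
d=P[:,:2]-c;a=d@ey;b=d@ex
m=(a<-.078)&(a>-.16)&(abs(b)<.045)&(P[:,2]>.018)&(P[:,2]<.04)
print(m.sum(),np.percentile(a[m],[1,5,50,99]),np.percentile(b[m],[1,5,50,95,99]),np.percentile(P[m,2],[5,50,95]))
E
```

```text
1089 [-0.12828659 -0.12768298 -0.1043134  -0.07870721] [-0.02998454 -0.02908248 -0.00503828  0.02364997  0.02681796] [0.01997123 0.02583512 0.02854998]
```

View pics/s3.png

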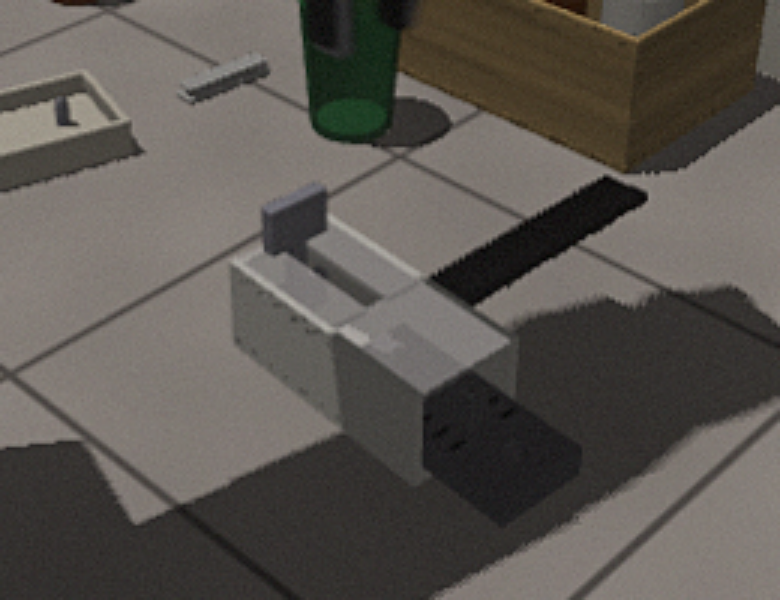

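The tab has sprung back and the cassette protrudes about 53 mm (top face around px (500,440) in the crop). Moving over its end.

>>> arm_command(
  steps=[
    {"dx": -0.6,"dy": -3.0,"dz": -1,"rx": 1.3,"ry": 0.7,"rz": -0.8,"gripper": 8.5},
    {"dx": -0.6,"dy": -3.0,"dz": -2,"rx": 0,"ry": 0,"rz": 0,"gripper": 8.5},
    {"dx": -0.5,"dy": -3.0,"dz": -2,"rx": 0,"ry": 0,"rz": 0,"gripper": 8.5},
    {"dx": -0.2,"dy": -1.0,"dz": -2,"rx": 0,"ry": 0,"rz": 0,"gripper": 8.5},
    {"dx": 0,"dy": 0,"dz": 0,"rx": 0,"ry": 0,"rz": 0,"gripper": 8.5},
    {"dx": 0,"dy": 0,"dz": 0,"rx": 0,"ry": 0,"rz": 0,"gripper": 8.5},
  ],
)

```text
time: 7.08
ee_pos: [0.5058, -0.2155, 0.1423]
eef_rot: [[0.098, 0.995, 0.016], [0.995, -0.098, -0.025], [-0.023, 0.018, -1.0]]
contact_force: [1.0, -0.3, -0.5]
gripper_width: 0.0852
```

>>> arm_command(
  steps=[
    {"dx": -0.8,"dy": 0.25,"dz": -2,"rx": 1.4,"ry": 0.9,"rz": 0.9,"gripper": 8.5},
    {"dx": 0,"dy": 0,"dz": -3,"rx": 0,"ry": 0,"rz": 0,"gripper": 8.5},
    {"dx": 0,"dy": 0,"dz": -3,"rx": 0,"ry": 0,"rz": 0,"gripper": 8.5},
    {"dx": 0,"dy": 0,"dz": -1,"rx": 0,"ry": 0,"rz": 0,"gripper": 8.5},
    {"dx": 0,"dy": 0,"dz": 0,"rx": 0,"ry": 0,"rz": 0,"gripper": 8.5},
    {"dx": 0,"dy": 0,"dz": 0,"rx": 0,"ry": 0,"rz": 0,"gripper": 8.5},
  ],
)

```text
time: 7.58
ee_pos: [0.5046, -0.2132, 0.0613]
eef_rot: [[0.078, 0.997, 0.012], [0.997, -0.078, -0.009], [-0.008, 0.013, -1.0]]
contact_force: [0.3, 0.7, 1.4]
gripper_width: 0.085
```

>>> arm_command(
  steps=[
    {"dx": -0.7,"dy": 0,"dz": -1,"rx": 0.5,"ry": 0.8,"rz": 0,"gripper": 8.5},
    {"dx": 0,"dy": 0,"dz": 0,"rx": 0,"ry": 0,"rz": 0,"gripper": 8.5},
    {"dx": 0,"dy": 0,"dz": 0,"rx": 0,"ry": 0,"rz": 0,"gripper": 8.5},
  ],
)

```text
time: 7.83
ee_pos: [0.5007, -0.214, 0.0556]
eef_rot: [[0.076, 0.997, 0.003], [0.997, -0.076, -0.004], [-0.004, 0.004, -1.0]]
contact_force: [-0.0, -0.2, -0.8]
gripper_width: 0.0855
```

>>> arm_command(
  steps=[
    {"dx": -0.4,"dy": 0.1,"dz": -1.5,"rx": 0.3,"ry": 0.3,"rz": 0,"gripper": 8.5},
    {"dx": -0.1,"dy": 0,"dz": -1.5,"rx": 0,"ry": 0.2,"rz": 0,"gripper": 8.5},
    {"dx": -0.1,"dy": 0,"dz": -1,"rx": 0,"ry": 0.2,"rz": 0,"gripper": 8.5},
    {"dx": 0,"dy": 0,"dz": 0,"rx": 0,"ry": 0,"rz": 0,"gripper": 8.5},
    {"dx": 0,"dy": 0,"dz": 0,"rx": 0,"ry": 0,"rz": 0,"gripper": 8.5},
  ],
)

```text
time: 8.25
ee_pos: [0.4962, -0.2144, 0.0153]
eef_rot: [[0.076, 0.997, -0.005], [0.997, -0.076, -0.001], [-0.002, -0.005, -1.0]]
contact_force: [0.1, -0.5, 0.6]
gripper_width: 0.0851
```

>>> arm_command(
  steps=[
    {"dx": 0.2,"dy": 0,"dz": -0.6,"rx": 0,"ry": -0.4,"rz": 0,"gripper": 8.5},
    {"dx": 0.05,"dy": 0,"dz": -0.3,"rx": 0,"ry": 0,"rz": 0,"gripper": 8.5},
    {"dx": 0,"dy": 0,"dz": 0,"rx": 0,"ry": 0,"rz": 0,"gripper": 8.5},
    {"dx": 0,"dy": 0,"dz": 0,"rx": 0,"ry": 0,"rz": 0,"gripper": 8.5},
  ],
)

```text
time: 8.58
ee_pos: [0.4992, -0.2146, 0.0057]
eef_rot: [[0.077, 0.997, 0.003], [0.997, -0.077, -0.001], [-0.001, 0.003, -1.0]]
contact_force: [-0.3, 0.2, 0.2]
gripper_width: 0.0849
```

```bash
python3 - <<'E'
from h import *
p=eyes.read_camera('side');cv2.imwrite('pics/s4.png',cv2.resize(p['pixels'][200:400,220:480],None,fx=3,fy=3))
E
```

```text
(no output)
```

View pics/s4.png

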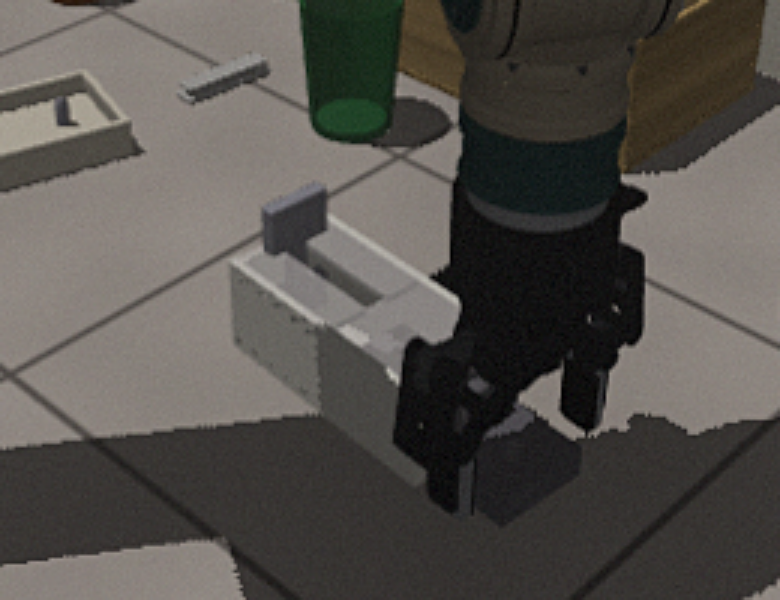

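The fingers straddle the cassette end: left tip at (455,500), right at (585,410). Raising 2 mm and closing.

>>> arm_command(
  steps=[
    {"dx": -0.1,"dy": 0,"dz": 0.35,"rx": 0,"ry": -0.2,"rz": 0,"gripper": 5},
    {"dx": 0,"dy": 0,"dz": 0,"rx": 0,"ry": 0,"rz": 0,"gripper": 5},
    {"dx": 0,"dy": 0,"dz": 0,"rx": 0,"ry": 0,"rz": 0,"gripper": 5},
    {"dx": 0,"dy": 0,"dz": 0,"rx": 0,"ry": 0,"rz": 0,"gripper": 5},
    {"dx": 0,"dy": 0,"dz": 0,"rx": 0,"ry": 0,"rz": 0,"gripper": 5},
    {"dx": 0,"dy": 0,"dz": 0,"rx": 0,"ry": 0,"rz": 0,"gripper": 5},
  ],
  newtons=30,
)

```text
time: 9.13
ee_pos: [0.4985, -0.2149, 0.0107]
eef_rot: [[0.076, 0.997, 0.008], [0.997, -0.076, -0.002], [-0.002, 0.009, -1.0]]
contact_force: [-1.1, 0.3, -2.5]
gripper_width: 0.0551
```

>>> arm_command(
  steps=[
    {"dx": -0.1,"dy": -0.9,"dz": 0,"rx": 0,"ry": 0.3,"rz": 0,"gripper": 5},
    {"dx": -0.1,"dy": -1.2,"dz": 0,"rx": 0,"ry": 0,"rz": 0,"gripper": 5},
    {"dx": -0.1,"dy": -1.2,"dz": 0,"rx": 0,"ry": 0,"rz": 0,"gripper": 5},
    {"dx": -0.1,"dy": -1.2,"dz": 0,"rx": 0,"ry": 0,"rz": 0,"gripper": 5},
    {"dx": -0.1,"dy": -1.2,"dz": 0,"rx": 0,"ry": 0,"rz": 0,"gripper": 5},
    {"dx": -0.1,"dy": -1.2,"dz": 0,"rx": 0,"ry": 0,"rz": 0,"gripper": 5},
    {"dx": 0,"dy": 0,"dz": 0,"rx": 0,"ry": 0,"rz": 0,"gripper": 5},
  ],
)

```text
time: 9.72
ee_pos: [0.4919, -0.2924, 0.0106]
eef_rot: [[0.077, 0.997, 0.003], [0.997, -0.077, -0.003], [-0.003, 0.003, -1.0]]
contact_force: [0.3, -0.2, -1.9]
gripper_width: 0.0549
```

>>> arm_command(
  steps=[
    {"dx": -0.1,"dy": -1.2,"dz": 0,"rx": 0,"ry": 0,"rz": 0,"gripper": 5},
    {"dx": -0.1,"dy": -1.2,"dz": 0,"rx": 0,"ry": 0,"rz": 0,"gripper": 5},
    {"dx": -0.1,"dy": -1.0,"dz": 0,"rx": 0,"ry": 0,"rz": 0,"gripper": 5},
    {"dx": 0,"dy": 0,"dz": 0,"rx": 0,"ry": 0,"rz": 0,"gripper": 5},
    {"dx": 0,"dy": 0,"dz": 0,"rx": 0,"ry": 0,"rz": 0,"gripper": 5},
  ],
)

```text
time: 10.13
ee_pos: [0.4874, -0.332, 0.0098]
eef_rot: [[0.079, 0.997, 0.002], [0.997, -0.079, -0.004], [-0.004, 0.002, -1.0]]
contact_force: [-0.6, 0.6, -1.2]
gripper_width: 0.055
```

```bash
python3 - <<'E'
from h import *
p=eyes.read_camera('side');cv2.imwrite('pics/s5.png',cv2.resize(p['pixels'][230:480,220:520],None,fx=2.4,fy=2.4))
E
```

```text
(no output)
```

View pics/s5.png

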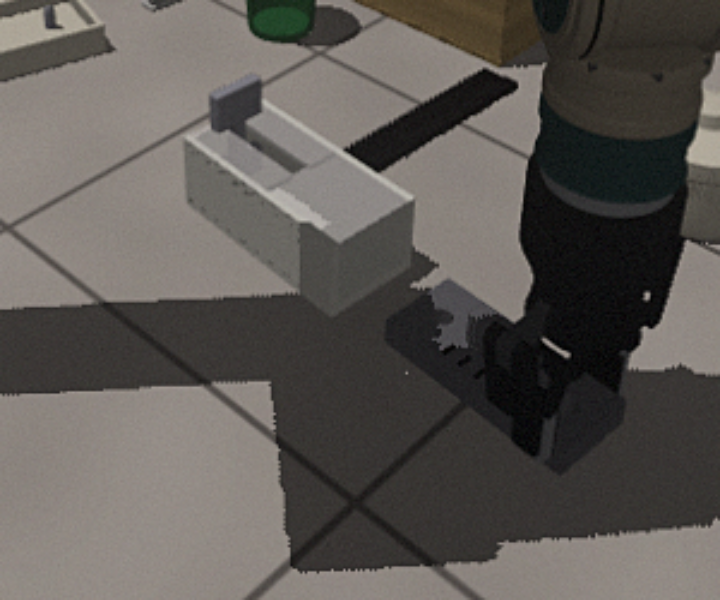

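The cassette is clear of the mouth: its rear end is at about (430,300), the sleeve's mouth at (385,250). Lowering.

>>> arm_command(
  steps=[
    {"dx": 0,"dy": 0,"dz": -0.4,"rx": 0,"ry": 0,"rz": 0,"gripper": 5},
    {"dx": 0,"dy": 0,"dz": -0.3,"rx": 0,"ry": 0,"rz": 0,"gripper": 5},
    {"dx": 0,"dy": 0,"dz": -0.2,"rx": 0,"ry": 0,"rz": 0,"gripper": 5},
    {"dx": 0,"dy": 0,"dz": 0,"rx": 0,"ry": 0,"rz": 0,"gripper": 5},
  ],
)

```text
time: 10.52
ee_pos: [0.4883, -0.3315, 0.0033]
eef_rot: [[0.078, 0.997, 0.003], [0.997, -0.078, -0.006], [-0.005, 0.003, -1.0]]
contact_force: [0.3, 1.0, -1.1]
gripper_width: 0.055
```

>>> arm_command(
  steps=[
    {"dx": 0,"dy": 0,"dz": -0.2,"rx": 0,"ry": 0,"rz": 0,"gripper": 5},
    {"dx": 0,"dy": 0,"dz": -0.1,"rx": 0,"ry": 0,"rz": 0,"gripper": 5},
    {"dx": 0,"dy": 0,"dz": 0,"rx": 0,"ry": 0,"rz": 0,"gripper": 5},
  ],
)

```text
time: 10.77
ee_pos: [0.4889, -0.3313, 0.003]
eef_rot: [[0.076, 0.997, 0.003], [0.997, -0.076, -0.008], [-0.008, 0.004, -1.0]]
contact_force: [-0.5, -0.1, -0.4]
gripper_width: 0.055
```

>>> arm_command(
  steps=[
    {"dx": 0,"dy": 0,"dz": 0,"rx": 0,"ry": 0,"rz": 0,"gripper": 7.5},
    {"dx": 0,"dy": 0,"dz": 0,"rx": 0,"ry": 0,"rz": 0,"gripper": 7.5},
    {"dx": 0,"dy": 0,"dz": 0,"rx": 0,"ry": 0,"rz": 0,"gripper": 7.5},
    {"dx": 0,"dy": 0,"dz": 1,"rx": 0,"ry": 0,"rz": 0,"gripper": 7.5},
    {"dx": 0,"dy": 0,"dz": 3,"rx": 0,"ry": 0,"rz": 0,"gripper": 7.5},
    {"dx": 0,"dy": 0,"dz": 3,"rx": 0,"ry": 0,"rz": 0,"gripper": 7.5},
    {"dx": 0,"dy": 0,"dz": 3,"rx": 0,"ry": 0,"rz": 0,"gripper": 7.5},
    {"dx": 0,"dy": -3,"dz": 3,"rx": 0,"ry": 0,"rz": 0,"gripper": 5},
    {"dx": 0,"dy": -3,"dz": 2,"rx": 0,"ry": 0,"rz": 0,"gripper": 5},
    {"dx": 0,"dy": -3,"dz": 0,"rx": 0,"ry": 0,"rz": 0,"gripper": 5},
    {"dx": 0,"dy": 0,"dz": 0,"rx": 0,"ry": 0,"rz": 0,"gripper": 4.5},
  ],
)

```text
time: 11.68
ee_pos: [0.4854, -0.4166, 0.1606]
eef_rot: [[0.069, 0.998, -0.002], [0.998, -0.069, -0.002], [-0.002, -0.002, -1.0]]
contact_force: [0.7, -0.2, 0.8]
gripper_width: 0.0452
```

```bash
python3 - <<'E'
from h import *
for n in ['top','side']:
    p=eyes.read_camera(n);cv2.imwrite(f'pics/{n}6.png',p['pixels'])
    W=cloud(p);P=W.reshape(-1,3);P=P[~np.isnan(P[:,0])];x,y,z=P.T
    m=(x>.4)&(x<.6)&(y>-.42)&(y<-.19)&(z>.008)&(z<.05)
    q=P[m];print(n,m.sum(),cv2.minAreaRect((q[:,:2]*1000).astype(np.float32)),np.percentile(q[:,2],[5,50,95]))
    m2=m&(z>.032); q=P[m2];print('handle',m2.sum(),cv2.minAreaRect((q[:,:2]*1000).astype(np.float32)),q.mean(0))
    m=(z>.0145)&(z<.03)&m; 
    print(tip_of(p,'cassette')[:2])
E
```

```text
top 1616 ((492.306396484375, -283.9504089355469), (130.47425842285156, 55.857810974121094), 85.90430450439453) [0.0140156  0.01724185 0.04077809]
handle 154 ((492.4084777832031, -284.4326477050781), (44.70642852783203, 14.062211990356445), 85.73247528076172) [ 0.49230575 -0.28280412  0.04052981]
[{'location': [463.0, 302.3], 'score': 0.84}]
side 3396 ((491.2010498046875, -284.1588134765625), (132.15260314941406, 59.477840423583984), 86.19271087646484) [0.01077509 0.01854009 0.04157754]
handle 389 ((491.2193603515625, -284.29583740234375), (44.72794723510742, 15.647457122802734), 85.59040832519531) [ 0.48888859 -0.28579804  0.0399762 ]
[{'location': [427.0, 390.8], 'score': 0.78}, {'location': [218.9, 244.4], 'score': 0.52}]
```

View pics/top6.png

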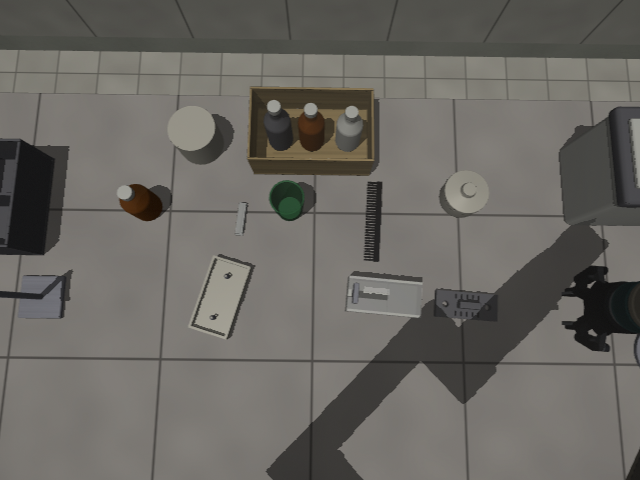

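View pics/side6.png

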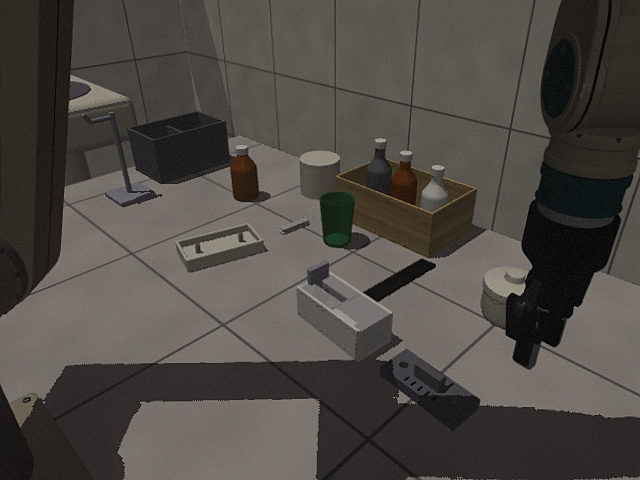

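The cassette lies flat on bare sill at px (466,305) in the top view, let go, centre (0.492,-0.284). Next: grasp its handle.

>>> arm_command(
  steps=[
    {"dx": 0.2,"dy": 3.0,"dz": -1,"rx": 0,"ry": 0,"rz": 0,"gripper": 4.5},
    {"dx": 0.2,"dy": 3.0,"dz": -2,"rx": 0,"ry": 0,"rz": 0,"gripper": 4.5},
    {"dx": 0.2,"dy": 3.0,"dz": -2,"rx": 0,"ry": 0,"rz": 0,"gripper": 4.5},
    {"dx": 0.2,"dy": 2.0,"dz": -1,"rx": 0,"ry": 0,"rz": 0,"gripper": 4.5},
    {"dx": 0,"dy": 1,"dz": 0,"rx": 0,"ry": 0,"rz": 0,"gripper": 4.5},
    {"dx": 0,"dy": 0,"dz": 0,"rx": 0,"ry": 0,"rz": 0,"gripper": 4.5},
    {"dx": 0,"dy": 0,"dz": 0,"rx": 0,"ry": 0,"rz": 0,"gripper": 4.5},
  ],
)

```text
time: 12.47
ee_pos: [0.4851, -0.2751, 0.0902]
eef_rot: [[0.06, 0.998, -0.019], [0.998, -0.06, 0.015], [0.013, -0.02, -1.0]]
contact_force: [0.1, -0.3, -0.4]
gripper_width: 0.0452
```

>>> arm_command(
  steps=[
    {"dx": 0.8,"dy": -1.0,"dz": -1,"rx": -0.9,"ry": -1.1,"rz": -0.7,"gripper": 4.5},
    {"dx": 0,"dy": 0,"dz": -1,"rx": 0,"ry": 0,"rz": 0,"gripper": 4.5},
    {"dx": 0,"dy": 0,"dz": -0.5,"rx": 0,"ry": 0,"rz": 0,"gripper": 4.5},
    {"dx": 0,"dy": 0,"dz": 0,"rx": 0,"ry": 0,"rz": 0,"gripper": 4.5},
    {"dx": 0,"dy": 0,"dz": 0,"rx": 0,"ry": 0,"rz": 0,"gripper": 4.5},
  ],
)

```text
time: 12.88
ee_pos: [0.4948, -0.2892, 0.0669]
eef_rot: [[0.074, 0.997, 0.004], [0.997, -0.074, -0.005], [-0.005, 0.004, -1.0]]
contact_force: [0.4, 0.9, 0.2]
gripper_width: 0.0449
```

>>> arm_command(
  steps=[
    {"dx": -0.25,"dy": 0.45,"dz": -1.2,"rx": 0.3,"ry": 0.2,"rz": 0,"gripper": 4.5},
    {"dx": 0,"dy": 0,"dz": -1.2,"rx": 0,"ry": 0,"rz": 0,"gripper": 4.5},
    {"dx": 0,"dy": 0,"dz": -0.8,"rx": 0,"ry": 0,"rz": 0,"gripper": 4.5},
    {"dx": 0,"dy": 0,"dz": 0,"rx": 0,"ry": 0,"rz": 0,"gripper": 4.5},
    {"dx": 0,"dy": 0,"dz": 0,"rx": 0,"ry": 0,"rz": 0,"gripper": 4.5},
  ],
)

```text
time: 13.3
ee_pos: [0.4923, -0.2856, 0.0336]
eef_rot: [[0.075, 0.997, 0.001], [0.997, -0.075, 0.0], [0.0, 0.001, -1.0]]
contact_force: [0.5, -1.4, -0.0]
gripper_width: 0.0452
```

>>> arm_command(
  steps=[
    {"dx": 0,"dy": 0.1,"dz": -0.8,"rx": 0,"ry": 0,"rz": 0.2,"gripper": 4.5},
    {"dx": 0,"dy": 0,"dz": -0.4,"rx": 0,"ry": 0,"rz": 0,"gripper": 4.5},
    {"dx": 0,"dy": 0,"dz": 0,"rx": 0,"ry": 0,"rz": 0,"gripper": 4.5},
    {"dx": 0,"dy": 0,"dz": 0,"rx": 0,"ry": 0,"rz": 0,"gripper": 4.5},
  ],
)

```text
time: 13.63
ee_pos: [0.4924, -0.2845, 0.0208]
eef_rot: [[0.071, 0.997, 0.001], [0.997, -0.071, 0.0], [0.0, 0.001, -1.0]]
contact_force: [-0.7, -0.4, 0.3]
gripper_width: 0.0453
```

>>> arm_command(
  steps=[
    {"dx": 0,"dy": 0,"dz": 0.2,"rx": 0,"ry": 0,"rz": 0,"gripper": 0.8},
    {"dx": 0,"dy": 0,"dz": 0,"rx": 0,"ry": 0,"rz": 0,"gripper": 0.8},
    {"dx": 0,"dy": 0,"dz": 0,"rx": 0,"ry": 0,"rz": 0,"gripper": 0.8},
    {"dx": 0,"dy": 0,"dz": 0,"rx": 0,"ry": 0,"rz": 0,"gripper": 0.8},
    {"dx": 0,"dy": 0,"dz": 0,"rx": 0,"ry": 0,"rz": 0,"gripper": 0.8},
    {"dx": 0,"dy": 0,"dz": 0,"rx": 0,"ry": 0,"rz": 0,"gripper": 0.8},
  ],
  newtons=40,
)

```text
time: 14.13
ee_pos: [0.4928, -0.2847, 0.0238]
eef_rot: [[0.071, 0.997, 0.002], [0.997, -0.071, -0.0], [-0.0, 0.002, -1.0]]
contact_force: [0.4, 0.1, -0.9]
gripper_width: 0.0132
```

>>> arm_command(
  steps=[
    {"dx": 0,"dy": 0,"dz": 1,"rx": 0,"ry": 0,"rz": 0,"gripper": 0.8},
    {"dx": 0,"dy": 0,"dz": 2,"rx": 0,"ry": 0,"rz": 0,"gripper": 0.8},
    {"dx": 0,"dy": 0,"dz": 2.5,"rx": 0,"ry": 0,"rz": 0,"gripper": 0.8},
    {"dx": 0,"dy": 0,"dz": 2.5,"rx": 0,"ry": 0,"rz": 0,"gripper": 0.8},
    {"dx": 0,"dy": 0,"dz": 2.5,"rx": 0,"ry": 0,"rz": 0,"gripper": 0.8},
    {"dx": 0,"dy": 0,"dz": 2.5,"rx": 0,"ry": 0,"rz": 0,"gripper": 0.8},
    {"dx": 0,"dy": 0,"dz": 2,"rx": 0,"ry": 0,"rz": 0,"gripper": 0.8},
    {"dx": 0,"dy": 0,"dz": 1,"rx": 0,"ry": 0,"rz": 0,"gripper": 0.8},
  ],
)

```text
time: 14.8
ee_pos: [0.4867, -0.2802, 0.1893]
eef_rot: [[0.071, 0.997, -0.008], [0.997, -0.071, 0.007], [0.006, -0.008, -1.0]]
contact_force: [0.4, -0.1, -1.5]
gripper_width: 0.0127
```

```bash
python3 - <<'E'
from h import *
p=eyes.read_camera('side');cv2.imwrite('pics/s7.png',p['pixels'])
E
```

```text
(no output)
```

View pics/s7.png

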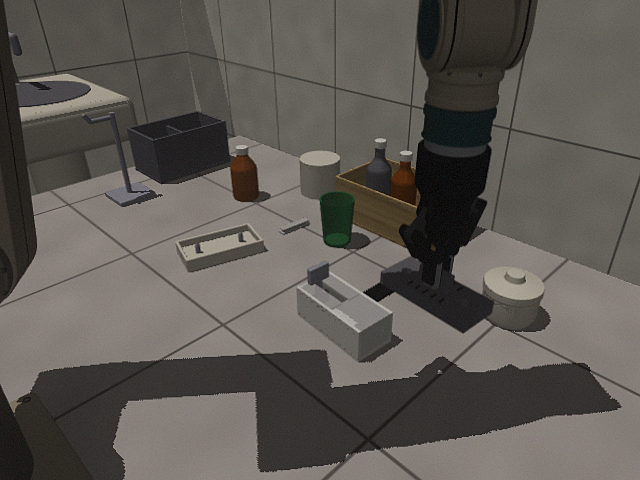

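The cassette hangs level from its handle at about px (440,290). Carrying it over to the dock while turning it by +77°.

>>> arm_command(
  steps=[
    {"dx": 0.1,"dy": 2.0,"dz": 0,"rx": 0,"ry": 0,"rz": 3,"gripper": 0.8},
    {"dx": 0.1,"dy": 3.5,"dz": 0,"rx": 0,"ry": 0,"rz": 5.5,"gripper": 0.8},
    {"dx": 0.1,"dy": 3.5,"dz": 0,"rx": 0,"ry": 0,"rz": 5.5,"gripper": 0.8},
    {"dx": 0.1,"dy": 3.5,"dz": 0,"rx": 0,"ry": 0,"rz": 5.5,"gripper": 0.8},
    {"dx": 0.1,"dy": 3.5,"dz": 0,"rx": 0,"ry": 0,"rz": 5.5,"gripper": 0.8},
    {"dx": 0.1,"dy": 3.5,"dz": 0,"rx": 0,"ry": 0,"rz": 5.5,"gripper": 0.8},
    {"dx": 0.1,"dy": 3.5,"dz": 0,"rx": 0,"ry": 0,"rz": 5.5,"gripper": 0.8},
    {"dx": 0.1,"dy": 3.5,"dz": 0,"rx": 0,"ry": 0,"rz": 5.5,"gripper": 0.8},
    {"dx": 0.1,"dy": 3.5,"dz": 0,"rx": 0,"ry": 0,"rz": 5.5,"gripper": 0.8},
    {"dx": 0.1,"dy": 3.5,"dz": 0,"rx": 0,"ry": 0,"rz": 5.5,"gripper": 0.8},
    {"dx": 0.1,"dy": 3.5,"dz": 0,"rx": 0,"ry": 0,"rz": 5.5,"gripper": 0.8},
  ],
)

```text
time: 15.77
ee_pos: [0.4925, 0.0968, 0.1842]
eef_rot: [[-0.827, 0.562, -0.01], [0.562, 0.827, -0.003], [0.007, -0.008, -1.0]]
contact_force: [1.1, -0.9, -1.3]
gripper_width: 0.0132
```

>>> arm_command(
  steps=[
    {"dx": 0.3,"dy": 3.2,"dz": 0,"rx": 0,"ry": 0,"rz": 4,"gripper": 0.8},
    {"dx": 0.3,"dy": 3,"dz": 0,"rx": 0,"ry": 0,"rz": 4,"gripper": 0.8},
    {"dx": 0.3,"dy": 3,"dz": 0,"rx": 0,"ry": 0,"rz": 3.5,"gripper": 0.8},
    {"dx": 0.3,"dy": 2,"dz": 0,"rx": 0,"ry": 0,"rz": 3,"gripper": 0.8},
    {"dx": 0.1,"dy": 1,"dz": 0,"rx": 0,"ry": 0,"rz": 1,"gripper": 0.8},
    {"dx": 0,"dy": 0,"dz": 0,"rx": 0,"ry": 0,"rz": 0,"gripper": 0.8},
    {"dx": 0,"dy": 0,"dz": 0,"rx": 0,"ry": 0,"rz": 0,"gripper": 0.8},
  ],
)

```text
time: 16.35
ee_pos: [0.4987, 0.2304, 0.1764]
eef_rot: [[-0.955, 0.295, -0.021], [0.296, 0.955, -0.008], [0.017, -0.014, -1.0]]
contact_force: [-0.6, 0.4, -1.5]
gripper_width: 0.0131
```

```bash
cat > m.py <<'E'
from h import *
# refine dock from the initial top cloud + pins
W=np.load('top0.npy');P=W.reshape(-1,3);P=P[~np.isnan(P[:,0])];x,y,z=P.T
for n in ['top0','side0']:
    W=np.load(n+'.npy');P=W.reshape(-1,3);P=P[~np.isnan(P[:,0])]
    c=np.array([.5045,.2374]);t=np.deg2rad(-16.65);ex=np.array([np.cos(t),np.sin(t)]);ey=np.array([-ex[1],ex[0]])
    d=P[:,:2]-c;a=d@ex;b=d@ey
    for s in (-1,1):
        m=(abs(a-s*.045)<.014)&(abs(b)<.014)&(P[:,2]>.024)&(P[:,2]<.045)
        if m.sum(): print(n,s,m.sum(),'pin a,b',a[m].mean(),b[m].mean(),(a[m].min()+a[m].max())/2,(b[m].min()+b[m].max())/2,P[m,2].max())
E
python3 m.py
```

```text
top0 -1 19 pin a,b -0.04468123518780979 -0.0006846984955532591 -0.04487564602065444 -0.00039570822997676705 0.03714660752398338
top0 1 17 pin a,b 0.04467122009162585 -0.0006367465575880992 0.04471725245831295 6.644320377506997e-05 0.034250200395780486
side0 -1 26 pin a,b -0.04690437209565362 -0.0025392351034068377 -0.04688402069863533 -0.002956536494981504 0.035494477112526054
side0 1 22 pin a,b 0.043699270083411484 -0.003018901217401798 0.043554915383443416 -0.0011769587397108486 0.034202589456899905
```

>>> arm_command(
  steps=[
    {"dx": 0.5,"dy": 0.6,"dz": -1.5,"rx": 0.5,"ry": -1.2,"rz": 0.5,"gripper": 0.8},
    {"dx": 0,"dy": 0,"dz": -1.5,"rx": 0,"ry": 0,"rz": 0,"gripper": 0.8},
    {"dx": 0,"dy": 0,"dz": -1.5,"rx": 0,"ry": 0,"rz": 0,"gripper": 0.8},
    {"dx": 0,"dy": 0,"dz": -1,"rx": 0,"ry": 0,"rz": 0,"gripper": 0.8},
    {"dx": 0,"dy": 0,"dz": -0.5,"rx": 0,"ry": 0,"rz": 0,"gripper": 0.8},
    {"dx": 0,"dy": 0,"dz": 0,"rx": 0,"ry": 0,"rz": 0,"gripper": 0.8},
    {"dx": 0,"dy": 0,"dz": 0,"rx": 0,"ry": 0,"rz": 0,"gripper": 0.8},
  ],
)

```text
time: 16.93
ee_pos: [0.5027, 0.2274, 0.1132]
eef_rot: [[-0.954, 0.301, -0.002], [0.301, 0.954, -0.004], [0.0, -0.004, -1.0]]
contact_force: [0.1, -1.3, -1.1]
gripper_width: 0.0129
```

>>> arm_command(
  steps=[
    {"dx": 0.2,"dy": 1.1,"dz": -1.2,"rx": 0.2,"ry": -0.2,"rz": 0.9,"gripper": 0.8},
    {"dx": 0,"dy": 0.1,"dz": -0.8,"rx": 0,"ry": 0,"rz": 0.1,"gripper": 0.8},
    {"dx": 0,"dy": 0,"dz": 0,"rx": 0,"ry": 0,"rz": 0,"gripper": 0.8},
    {"dx": 0,"dy": 0,"dz": 0,"rx": 0,"ry": 0,"rz": 0,"gripper": 0.8},
  ],
)

```text
time: 17.27
ee_pos: [0.507, 0.2385, 0.0954]
eef_rot: [[-0.958, 0.287, 0.006], [0.287, 0.958, -0.0], [-0.006, 0.001, -1.0]]
contact_force: [-0.2, -0.3, -1.4]
gripper_width: 0.0131
```

```bash
python3 - <<'E'
from h import *
s=manip.read_state();print(s['ee_pos'],s['eef_rot'][:,1] if hasattr(s['eef_rot'],'shape') else s['eef_rot'])
zt=s['ee_pos'][2]-.0238+.018;print(zt)
for n in ['top','side']:
    p=eyes.read_camera(n);cv2.imwrite(f'pics/{n}8.png',cv2.resize(p['pixels'][220:360,150:310] if n=='top' else p['pixels'][160:320,130:330],None,fx=4,fy=4))
    W=cloud(p);P=W.reshape(-1,3);P=P[~np.isnan(P[:,0])];x,y,z=P.T
    m=(abs(x-.5045)<.1)&(abs(y-.2374)<.1)&(abs(z-zt)<.008)
    q=P[m];print(n,m.sum(),cv2.minAreaRect((q[:,:2]*1000).astype(np.float32)),q[:,2].mean())
E
```

```text
[0.50699888 0.23847268 0.09537455] [0.286971   0.95793816 0.00145898]
0.08957454587327343
top 1136 ((506.3853454589844, 237.83682250976562), (57.13938522338867, 129.9884033203125), 73.57537841796875) 0.08899207329216308
side 1042 ((505.13116455078125, 236.95758056640625), (64.74564361572266, 132.20458984375), 72.18133544921875) 0.08941897319429559
```

View pics/top8.png

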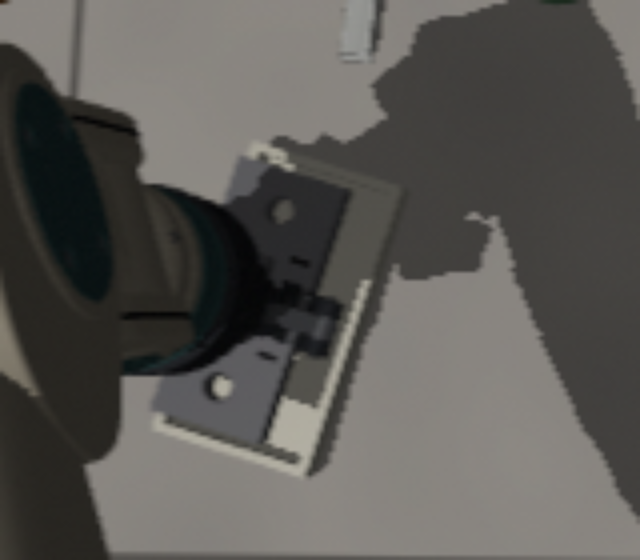

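View pics/side8.png

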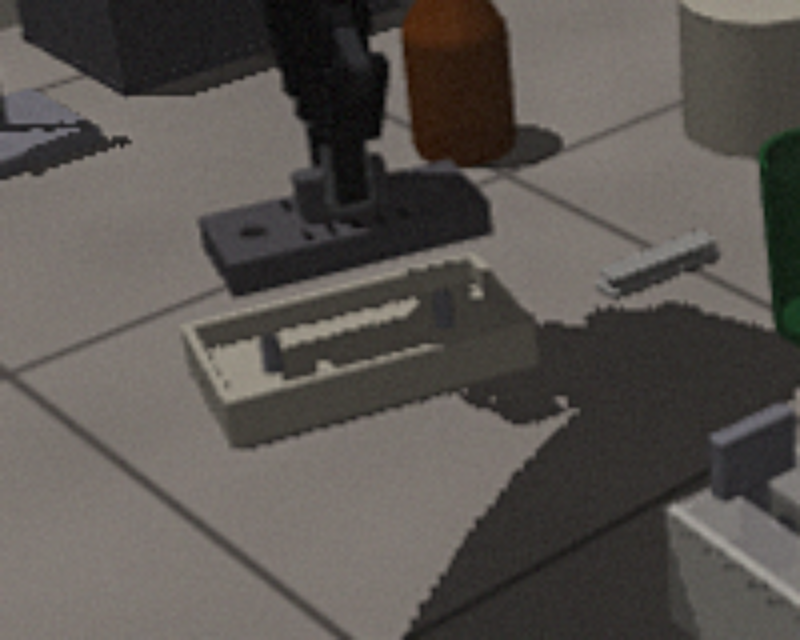

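The cassette hangs over the dock (top crop), 2 mm too far in x. It is level and the yaw matches. Approaching the pins.

>>> arm_command(
  steps=[
    {"dx": -0.2,"dy": 0,"dz": -0.8,"rx": 0,"ry": 0.4,"rz": 0,"gripper": 0.8},
    {"dx": -0.05,"dy": 0,"dz": -0.8,"rx": 0,"ry": 0,"rz": 0,"gripper": 0.8},
    {"dx": 0,"dy": 0,"dz": -0.4,"rx": 0,"ry": 0,"rz": 0,"gripper": 0.8},
    {"dx": 0,"dy": 0,"dz": 0,"rx": 0,"ry": 0,"rz": 0,"gripper": 0.8},
    {"dx": 0,"dy": 0,"dz": 0,"rx": 0,"ry": 0,"rz": 0,"gripper": 0.8},
  ],
)

```text
time: 17.78
ee_pos: [0.505, 0.2382, 0.0749]
eef_rot: [[-0.958, 0.288, 0.001], [0.288, 0.958, 0.0], [-0.001, 0.0, -1.0]]
contact_force: [-0.5, -0.6, -1.1]
gripper_width: 0.0127
```

>>> arm_command(
  steps=[
    {"dx": 0,"dy": -0.05,"dz": -0.6,"rx": 0,"ry": 0,"rz": 0,"gripper": 0.8},
    {"dx": 0,"dy": 0,"dz": -0.5,"rx": 0,"ry": 0,"rz": 0,"gripper": 0.8},
    {"dx": 0,"dy": 0,"dz": 0,"rx": 0,"ry": 0,"rz": 0,"gripper": 0.8},
    {"dx": 0,"dy": 0,"dz": 0,"rx": 0,"ry": 0,"rz": 0,"gripper": 0.8},
  ],
)

```text
time: 18.12
ee_pos: [0.5049, 0.2376, 0.0626]
eef_rot: [[-0.958, 0.288, 0.0], [0.288, 0.958, -0.0], [-0.0, 0.0, -1.0]]
contact_force: [0.8, 0.3, -1.8]
gripper_width: 0.013
```

```bash
python3 - <<'E'
from h import *
s=manip.read_state();print(s['ee_pos'])
zt=s['ee_pos'][2]-.0238+.018;print(zt)
for n in ['top','side']:
    p=eyes.read_camera(n);cv2.imwrite(f'pics/{n}9.png',cv2.resize(p['pixels'][220:360,150:310] if n=='top' else p['pixels'][160:320,130:330],None,fx=4,fy=4))
    W=cloud(p);P=W.reshape(-1,3);P=P[~np.isnan(P[:,0])];x,y,z=P.T
    m=(abs(x-.5045)<.1)&(abs(y-.2374)<.1)&(abs(z-zt)<.008)
    q=P[m];print(n,m.sum(),cv2.minAreaRect((q[:,:2]*1000).astype(np.float32)),q[:,2].mean())
E
```

```text
[0.50491549 0.23759199 0.062594  ]
0.056794000612657075
top 1047 ((504.29998779296875, 236.90960693359375), (57.44679260253906, 129.8686981201172), 73.1877670288086) 0.05617423777197796
side 1037 ((503.09375, 235.73599243164062), (62.4133186340332, 132.10482788085938), 73.25609588623047) 0.056791106284148685
```

View pics/top9.png

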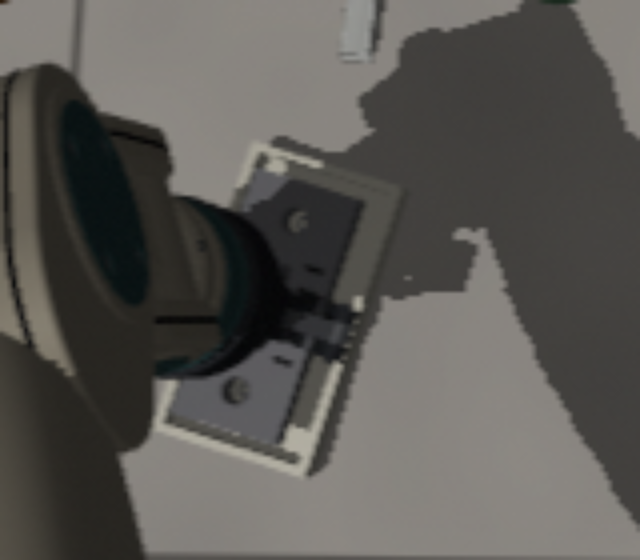

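Both pins show through the holes (crop (298,220) and (236,390)), and the error is about 0.5 mm. Lowering gently.

>>> arm_command(
  steps=[
    {"dx": 0,"dy": 0.05,"dz": -0.4,"rx": 0,"ry": 0,"rz": 0,"gripper": 0.8},
    {"dx": 0,"dy": 0,"dz": -0.3,"rx": 0,"ry": 0,"rz": 0,"gripper": 0.8},
    {"dx": 0,"dy": 0,"dz": -0.3,"rx": 0,"ry": 0,"rz": 0,"gripper": 0.8},
    {"dx": 0,"dy": 0,"dz": 0,"rx": 0,"ry": 0,"rz": 0,"gripper": 0.8},
  ],
)

```text
time: 18.55
ee_pos: [0.5057, 0.2385, 0.0526]
eef_rot: [[-0.958, 0.288, 0.002], [0.288, 0.958, 0.001], [-0.002, 0.001, -1.0]]
contact_force: [-0.6, 0.5, -1.7]
gripper_width: 0.013
```

>>> arm_command(
  steps=[
    {"dx": -0.06,"dy": -0.05,"dz": -0.3,"rx": 0,"ry": 0.1,"rz": 0,"gripper": 0.8},
    {"dx": 0,"dy": 0,"dz": -0.3,"rx": 0,"ry": 0,"rz": 0,"gripper": 0.8},
    {"dx": 0,"dy": 0,"dz": -0.2,"rx": 0,"ry": 0,"rz": 0,"gripper": 0.8},
    {"dx": 0,"dy": 0,"dz": 0,"rx": 0,"ry": 0,"rz": 0,"gripper": 0.8},
  ],
)

```text
time: 18.88
ee_pos: [0.505, 0.2379, 0.0436]
eef_rot: [[-0.958, 0.288, 0.0], [0.288, 0.958, 0.001], [0.0, 0.0, -1.0]]
contact_force: [0.6, -0.8, -2.4]
gripper_width: 0.0133
```

>>> arm_command(
  steps=[
    {"dx": 0,"dy": 0,"dz": -0.3,"rx": 0,"ry": 0,"rz": 0,"gripper": 0.8},
    {"dx": 0,"dy": 0,"dz": -0.2,"rx": 0,"ry": 0,"rz": 0,"gripper": 0.8},
    {"dx": 0,"dy": 0,"dz": -0.15,"rx": 0,"ry": 0,"rz": 0,"gripper": 0.8},
    {"dx": 0,"dy": 0,"dz": 0,"rx": 0,"ry": 0,"rz": 0,"gripper": 0.8},
  ],
)

```text
time: 19.22
ee_pos: [0.505, 0.2379, 0.0363]
eef_rot: [[-0.958, 0.288, -0.0], [0.288, 0.958, 0.0], [0.0, 0.0, -1.0]]
contact_force: [0.4, -0.4, -2.1]
gripper_width: 0.0127
```

>>> arm_command(
  steps=[
    {"dx": 0,"dy": 0,"dz": -0.1,"rx": 0,"ry": 0,"rz": 0,"gripper": 0.8},
    {"dx": 0,"dy": 0,"dz": -0.05,"rx": 0,"ry": 0,"rz": 0,"gripper": 0.8},
    {"dx": 0,"dy": 0,"dz": 0,"rx": 0,"ry": 0,"rz": 0,"gripper": 0.8},
  ],
)

```text
time: 19.47
ee_pos: [0.5054, 0.238, 0.0356]
eef_rot: [[-0.958, 0.288, 0.001], [0.288, 0.958, 0.001], [-0.0, 0.001, -1.0]]
contact_force: [-0.7, -1.0, -2.9]
gripper_width: 0.0128
```

>>> arm_command(
  steps=[
    {"dx": 0,"dy": 0,"dz": -0.15,"rx": 0,"ry": 0,"rz": 0,"gripper": 0.8},
    {"dx": 0,"dy": 0,"dz": -0.1,"rx": 0,"ry": 0,"rz": 0,"gripper": 0.8},
    {"dx": 0,"dy": 0,"dz": 0,"rx": 0,"ry": 0,"rz": 0,"gripper": 0.8},
  ],
)

```text
time: 19.72
ee_pos: [0.5057, 0.2381, 0.0357]
eef_rot: [[-0.958, 0.288, 0.001], [0.288, 0.958, 0.001], [-0.001, 0.001, -1.0]]
contact_force: [0.2, 0.1, -2.4]
gripper_width: 0.0127
```

>>> arm_command(
  steps=[
    {"dx": -0.03,"dy": 0,"dz": -0.25,"rx": 0,"ry": 0,"rz": 0,"gripper": 0.8},
    {"dx": 0,"dy": 0,"dz": -0.25,"rx": 0,"ry": 0,"rz": 0,"gripper": 0.8},
  ],
)

```text
time: 19.88
ee_pos: [0.5061, 0.2383, 0.0353]
eef_rot: [[-0.958, 0.287, 0.002], [0.287, 0.958, 0.001], [-0.002, 0.001, -1.0]]
contact_force: [-7.8, -4.3, 22.5]
gripper_width: 0.0129
```

```bash
python3 - <<'E'
from h import *
for n in ['top','side']:
    p=eyes.read_camera(n);cv2.imwrite(f'pics/{n}10.png',cv2.resize(p['pixels'][220:360,150:310] if n=='top' else p['pixels'][160:320,130:330],None,fx=4,fy=4))
    W=cloud(p);P=W.reshape(-1,3);P=P[~np.isnan(P[:,0])]
    c=np.array([.5045,.2374]);t=np.deg2rad(-16.65);ex=np.array([np.cos(t),np.sin(t)]);ey=np.array([-ex[1],ex[0]])
    d=P[:,:2]-c;a=d@ex;b=d@ey;z=P[:,2]
    for s in (-1,1):
        m=(abs(a-s*.045)<.018)&(abs(b)<.024)&(np.hypot(a-s*.045,b)>.008)&(z>.005)&(z<.06)
        print(n,s,m.sum(),np.percentile(z[m],[10,50,90]))
E
```

```text
top -1 293 [0.02712481 0.02896784 0.03121734]
top 1 312 [0.02662776 0.02906383 0.03125739]
side -1 211 [0.02931057 0.03071109 0.03220456]
side 1 185 [0.02935117 0.03072273 0.03206312]
```

View pics/side10.png

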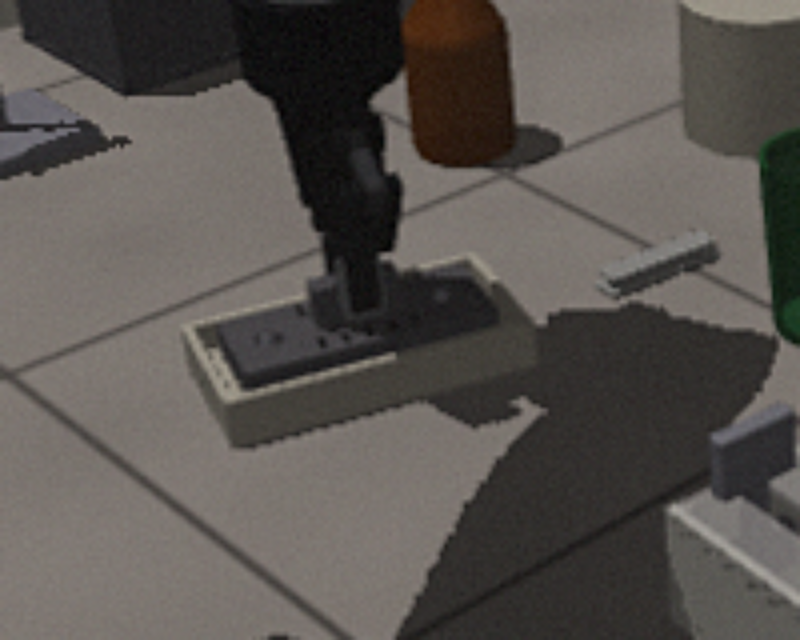

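The cassette is fully seated. The plate top measures 29 to 31 mm at both ends (30 expected), and the side crop shows it level in the tray. Relieving the press, then releasing and rising.

>>> arm_command(
  steps=[
    {"dx": 0,"dy": 0,"dz": 0.05,"rx": 0,"ry": 0,"rz": 0,"gripper": 0.8},
    {"dx": 0,"dy": 0,"dz": 0,"rx": 0,"ry": 0,"rz": 0,"gripper": 4},
    {"dx": 0,"dy": 0,"dz": 0,"rx": 0,"ry": 0,"rz": 0,"gripper": 4},
    {"dx": 0,"dy": 0,"dz": 0,"rx": 0,"ry": 0,"rz": 0,"gripper": 4},
    {"dx": 0,"dy": 0,"dz": 0,"rx": 0,"ry": 0,"rz": 0,"gripper": 4},
  ],
)

```text
time: 20.4
ee_pos: [0.5078, 0.239, 0.0369]
eef_rot: [[-0.958, 0.287, 0.007], [0.287, 0.958, 0.002], [-0.006, 0.004, -1.0]]
contact_force: [0.4, 0.0, 0.4]
gripper_width: 0.04
```

>>> arm_command(
  steps=[
    {"dx": 0,"dy": 0,"dz": 1,"rx": 0,"ry": 0,"rz": 0,"gripper": 4},
    {"dx": 0,"dy": 0,"dz": 2,"rx": 0,"ry": 0,"rz": 0,"gripper": 4},
    {"dx": 0,"dy": 0,"dz": 3,"rx": 0,"ry": 0,"rz": 0,"gripper": 4},
    {"dx": 0,"dy": 0,"dz": 3,"rx": 0,"ry": 0,"rz": 0,"gripper": 4},
    {"dx": 0,"dy": 0,"dz": 3,"rx": 0,"ry": 0,"rz": 0,"gripper": 4},
    {"dx": -1,"dy": 3,"dz": 2,"rx": 0,"ry": 0,"rz": 0,"gripper": 4},
    {"dx": -1,"dy": 3.5,"dz": 0,"rx": 0,"ry": 0,"rz": 0,"gripper": 4},
    {"dx": -1,"dy": 3.5,"dz": 0,"rx": 0,"ry": 0,"rz": 0,"gripper": 4},
    {"dx": -1,"dy": 3.5,"dz": 0,"rx": 0,"ry": 0,"rz": 0,"gripper": 4},
    {"dx": 0,"dy": 0,"dz": 0,"rx": 0,"ry": 0,"rz": 0,"gripper": 4},
    {"dx": 0,"dy": 0,"dz": 0,"rx": 0,"ry": 0,"rz": 0,"gripper": 4},
    {"dx": 0,"dy": 0,"dz": 0,"rx": 0,"ry": 0,"rz": 0,"gripper": 4},
  ],
)

```text
time: 21.4
ee_pos: [0.4648, 0.3789, 0.1895]
eef_rot: [[-0.957, 0.291, 0.008], [0.291, 0.957, 0.006], [-0.006, 0.008, -1.0]]
contact_force: [0.4, 0.1, 0.1]
gripper_width: 0.0399
```

```bash
python3 - <<'E'
from h import *
for n in ['top','side']:
    p=eyes.read_camera(n);cv2.imwrite(f'pics/{n}11.png',p['pixels'])
    W=cloud(p);P=W.reshape(-1,3);P=P[~np.isnan(P[:,0])]
    c=np.array([.5045,.2374]);t=np.deg2rad(-16.65);ex=np.array([np.cos(t),np.sin(t)]);ey=np.array([-ex[1],ex[0]])
    d=P[:,:2]-c;a=d@ex;b=d@ey;z=P[:,2]
    for s in (-1,1):
        m=(abs(a-s*.045)<.018)&(abs(b)<.024)&(np.hypot(a-s*.045,b)>.008)&(z>.005)&(z<.06)
        print(n,s,m.sum(),np.percentile(z[m],[10,50,90]))
    m=(abs(a)<.04)&(abs(b)<.03)&(z>.045)&(z<.07);print('handle top',z[m].mean(),a[m].mean(),b[m].mean())
E
```

```text
top -1 361 [0.02718004 0.02924343 0.03176463]
top 1 344 [0.02668319 0.02912524 0.03129813]
handle top 0.05282177856474564 0.0010842798534092817 4.058264698740919e-06
side -1 209 [0.02962737 0.03098079 0.03208936]
side 1 185 [0.02939347 0.03066917 0.03196392]
handle top 0.052011393694153606 -0.0013002842528919171 -0.0028034073895104915
```

View pics/top11.png

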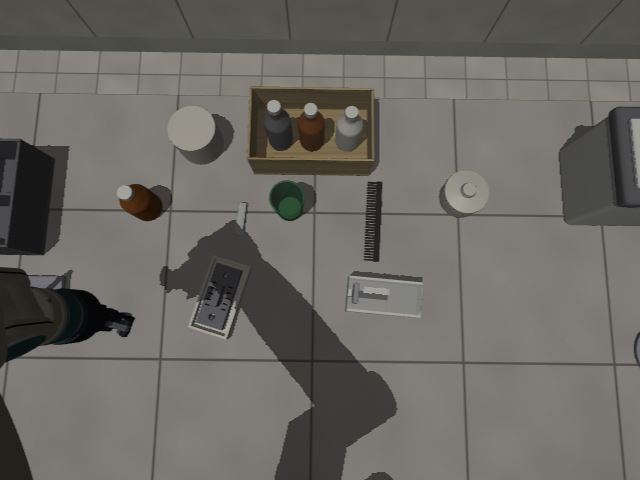

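View pics/side11.png

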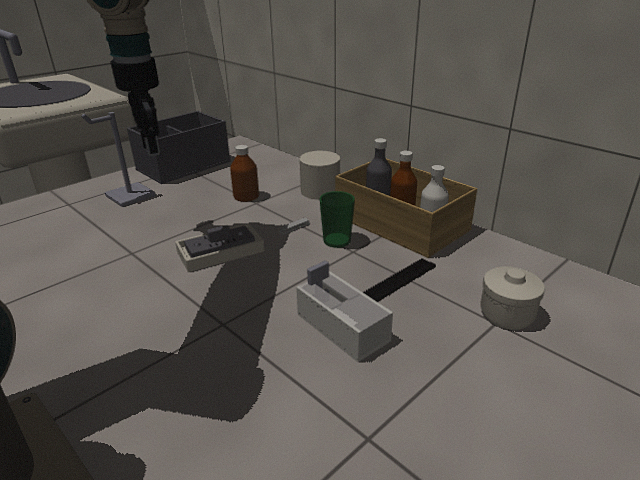

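The cassette sits level in the dock (top px (220,296), side px (220,240)). The bystanders are unmoved and the arm touches nothing.

```bash
python3 -c "
from h import *
print(ticket.hand_in())"
```

```text
the job is handed in; nothing more can be done
None
```

The job is done and handed in, with the robot clock at about 21.5 s of the 72 s allowed.

- **Ejecting:** I pushed the slide to its end stop, where the force rose to about 13 N with no further motion. The tab sprang back when I backed off.
- **Laying down:** I drew the cassette out by its end, laid it flat on bare sill at about (0.492, -0.284) and let go of it.
- **Seating:** I picked it up by its bar handle and lowered it slowly onto both pins. I pressed lightly at the end, up to about 23 N at the wrist, then let go and withdrew.

**Last checks:**
- After release the plate top measured 29–31 mm above the sill at both ends (30 mm expected when seated).
- The handle top measured 52–53 mm, against 54 mm expected. The top camera put the handle 1 mm from the dock's centre. The side camera read it about 3 mm off, with the same bias it had shown on the pins.
- The other toiletries look unmoved in both pictures, and the arm was clear of everything.

During the final lowering the force reading stayed near -2 N after z had stopped falling, so it showed contact only with the last press.

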